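Take the broad filter slider out of the microscope and put it away

ROBOT

A 7-joint arm with a two-finger parallel gripper is mounted at the origin on the work surface. World frame = base frame: x ahead of the robot, y to its left, z up, the work surface at z = 0. Lengths are in m, angles in degrees, forces in N, time in s.
With the tool pointing down it reaches from about 0.425 to 0.875 m from the base axis. Payload 4.7 kg.
Tool frame: the origin (TCP) lies on the centre line of the jaws, within the pads' length; the fingertips stand 17 mm ahead of it and the grasp point (between the pads) lies 2 mm behind it; z points along the fingers, y is the line along which they close (so a half turn about z gives the same grasp; the last joint's range is limited). The gripper opens to 87 mm and grips with 3 to 60 N. Pads are 19 mm wide; open, the fingers measure 117 mm over their backs; the gripper's body (75 mm by 190 mm) begins 51 mm behind the grasp point.
Start: joints at [-73.218, 18.392, -4.016, 83.108, 1.295, 78.541, -3.26], TCP at [0.179, 0.625, 0.208] pointing down, gripper open.
Joint ranges: [-163.93, 163.93], [-17.29, 119.83], [-79.2, 71.16], [3.27, 140.29], [-89.18, 269.18], [5.43, 117.66], [-154.24, 154.24]. Speed limits (degrees/s): [147.25, 147.25, 180, 180, 180, 180, 180].

INTERFACE

Orientations are given as [roll, pitch, yaw] about the fixed x, y, z axes, in that order (R = Rz(yaw) Ry(pitch) Rx(roll)).
In Python, from cell import env, read_camera gives the robot as it stands.
- The arm moves only by the shell command python3 -m jog 'ROWS' [FORCE]. ROWS is JSON, a list of rows, each a list of 5 numbers: the opening, from 0 (shut) to 1 (fully open), then the shift along the tool's x, y, z each as a share of 0.02 m, from -1 to 1, then the turn about the tool's z as a share of 45 degrees, from -1 to 1. In form: [[gripper, x, y, z, yaw], ...]. A call has 1 to 12 rows; each row shifts and turns the commanded pose from where the row before left it, along the tool's axes as they then stand; what a row does not reach is not made up. A row lasts 1/12 s, in which the tool goes at most 41.7 mm and 7.16 degrees, less where a joint would pass 70% of its speed; a pose out of reach is approached as far as the arm can. A call with a number of a shift or a turn outside -1 to 1 is refused whole. A call with a gripper value outside its range is refused whole. The fingers move at their own pace and stop on an object; FORCE is the grip in N (left out, the last holds). Time passes only in rows, so rows that do not move let the fingers close. It gives the time, the measured TCP pose, the force, the opening and the grip force at its end, in the units of the state.
- env.get_obs(): the state, without advancing time (a new reading comes with each control period).
- read_camera(name): name is "side" or "top"; returns a dict with "color" (480x640x3 uint8, red, green, blue), "range_z" (480x640 float32, m along the optical axis (not along the pixel's ray), 0 where there is no reading), "mtx" (3x3 intrinsics, pixels), "k1" (the pictures are not rectified: a ray, as slopes to the right and down, at radius r is drawn at 1 + k1 r^2 times it, then the intrinsics apply), "world_from_camera" (4x4, takes a point from camera to world coordinates). Camera axes: x right, y down, z forward; pixel columns grow to the right and rows downward; lengths in m; the calibration is good to about 2 mm. A picture is of the moment at which its call begins.
- env.sign_off(): hands the job in; it is judged then, once.
The state is a dict: "time_s": time; "qpos": joint angles; "joint_velocities": joint speeds; "effort": joint torques, N m; "tool_pos": TCP position; "tool_rot": TCP orientation; "force": force on the tool from outside, world axes, zero at the start; "wrist_torque": the same for the moment, N m; "grip_width": finger opening in m; "grasp_force": force on a finger pad.
Only numpy, scipy, OpenCV 4.12 (cv2) and the standard library are available. Lean on these libraries where they do the work, as an engineer would, in place of code of your own. Each camera call takes 0.05 s, during which the arm holds its last target. There are 200 camera calls.

TASK

Pull the filter slider with the broad finger pull out of the side of the microscope base, past its click stop, and lay it down (do not drop it) flat in the empty middle lane of the slider tray, finger pull standing up. Leave the look-alike slider with the narrow finger pull clicked home, and disturb nothing else on the bench.

Things in the scene. Friction and masses are not known exactly. Their poses are not given: they have to be found in the camera images.
- slider_broad: Filter slider to take out: black blade 40 wide (x), 8 thick (z); upright dark-blue finger pull across its -y end, 40 wide (x), 14 thick (y), 42 tall from the underside. 174 long over all (y -87 to +87), about 130 g. Origin: centre of the underside. Starts home in either slot of the microscope base, underside 40 above the bench, 50 of bare blade between base and finger pull.
- broad_pull (a point): Point in the broad finger pull, midway in its width and thickness (slider y = -80), 34 above the slider's underside; axes as the slider's. Gripped here across the 14 thickness, fingertips 15 above the underside clear the tray's rim. Two spring balls hold the home slider: a straight pull of about 10 to 12 N along its own -y clicks it out, then it slides at 1 to 4 N and is free after 110.
- slider_narrow: The look-alike to leave alone: same blade, length, colours, axes and origin, clicked home in the other slot in the same way, but its finger pull is only 20 wide (x).
- scope: Stereo microscope, cream and dark blue, fast on the bench. Origin: centre of the base's underside; front (eyepieces) faces its -x. Base 320 (x) by 180 (y) by 85 high. Two slots (43 wide, 10 high) open in its right side, plane y = -90, at x = -70 and x = +50; sliders come out along its -y. Column and head, up to 430 high, stay within 75 of its plane y = 0, so above the finger pulls is free.
- tray: Grey plastic slider tray, fixed to the bench, 160 (x) by 194 (y), 13 high. Origin: centre of the underside. Three open lanes run along its y, side by side in x, 52 apart, each 48 wide, 186 long, 10 deep. The middle lane is empty, the outer two hold spare sliders, finger pulls at the -y end.
- lane (a point): Centre of the floor of the empty middle lane, 3 above the bench, axes as the tray's: the slider's origin belongs here, blade along the lane, either end first.
- spare_frosted: Spare slider with a narrow (20) finger pull and a white filter in an outer lane of the tray; shape, axes and origin as slider_narrow; leave it there.
- spare_green: Spare slider with a narrow (20) finger pull and a green filter in the other outer lane; shape, axes and origin as slider_narrow; leave it there.
- dish: Glass dish of seeds, 90 diameter, 14 high, on the microscope's stage plate, 87 above the bench; origin: centre of its underside. Leave it alone.
- seed_jar: Amber jar with white cap, 60 diameter, 85 high, beyond the work area; origin: centre of its underside. Leave it alone.
- seed_bottle: White bottle with black cap, 48 diameter, 110 high, beyond the work area; origin: centre of its underside. Leave it alone.
- forceps: Steel forceps lying on the bench between tray and microscope, about 140 long along x, 8 high; origin: middle of the underside. Leave them alone.

How it is judged:
By the outcome, as a careful person would: the job done as asked, in the order asked, and still so for the second after the job is handed in, with the robot touching nothing.
It also fails if it takes over 46 s, if anything falls off the work surface, if the arm or the gripper's body presses on something with over 40 N, if the wrist force passes 120 N, or if a joint passes its speed limit or range.

## Working session

There is one attempt and no reset: what is moved stays moved. The work goes in short steps, Python scripts to look and compute and a shell command to move; the robot and the scene stay as the last step left them, time stands still between calls to the robot, and variables do not carry over. Pictures are saved under pics/ and viewed, at most 13 in all, crops included, and the job is handed in when it is done.

```bash
ls; mkdir -p pics
python3 - <<'E'
from cell import env, read_camera
import cv2,numpy as np
for n in("top","side"):
    c=read_camera(n); cv2.imwrite(f"pics/{n}0.png",c["color"][:,:,::-1]); np.savez(f"pics/{n}0.npz",**c)
    print(n,c["mtx"],c["k1"],c["world_from_camera"].round(3),(c["range_z"]>0).mean())
o=env.get_obs();print({k:np.round(v,3) for k,v in o.items()})
E
```

```text
pics
top [[543.45085926   0.         322.41835938]
 [  0.         543.45085926 242.16504703]
 [  0.           0.           1.        ]] 0.009755538188537943 [[-1.900e-02 -9.970e-01  7.300e-02  5.470e-01]
 [-1.000e+00  1.900e-02  1.000e-03 -3.600e-02]
 [-2.000e-03 -7.200e-02 -9.970e-01  1.131e+00]
 [ 0.000e+00  0.000e+00  0.000e+00  1.000e+00]] 0.9958756510416666
side [[592.29445401   0.         321.50529878]
 [  0.         592.29445401 245.20778327]
 [  0.           0.           1.        ]] -0.042682087994650876 [[ 0.566  0.603 -0.562  1.203]
 [ 0.824 -0.424  0.375 -0.411]
 [-0.012 -0.675 -0.737  0.869]
 [ 0.     0.     0.     1.   ]] 0.99615234375
{'time_s': np.float64(0.1), 'qpos': array([-73.219,  18.434,  -4.015,  83.17 ,   1.295,  78.54 ,  -3.261]), 'joint_velocities': array([ 0.008, -0.176,  0.017, -0.144,  0.068, -0.054, -0.042]), 'effort': array([-0.0000e+00, -4.9257e+01, -4.0600e-01, -3.1340e+01, -6.4000e-02,
        3.9000e-02,  0.0000e+00]), 'tool_pos': array([0.179, 0.624, 0.207]), 'tool_rot': array([-1.79901e+02,  6.00000e-03,  1.64028e+02]), 'force': array([-0.336,  0.256, -0.003]), 'wrist_torque': array([0.027, 0.009, 0.009]), 'grasp_force': np.float64(0.0), 'grip_width': np.float64(0.087)}
```

View pics/top0.png

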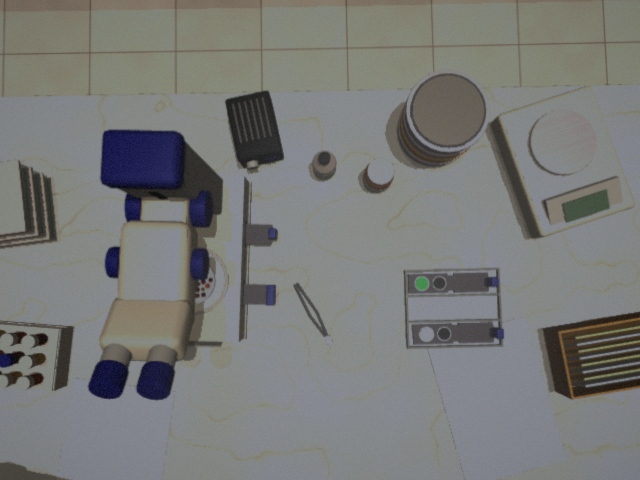

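View pics/side0.png

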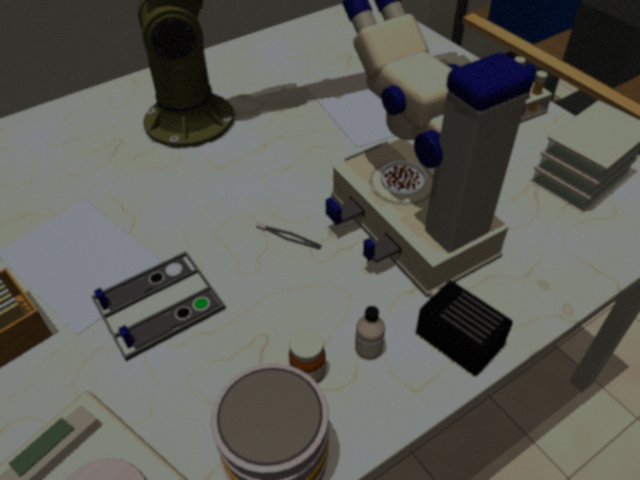

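The top view shows the broad pull at about (270,295), nearer the robot, and the narrow one at (272,234). The tray is at (452,308) with its middle lane empty, and the forceps are at (312,312). Next I'll measure these.

```bash
cat > h.py <<'E'
import numpy as np,cv2
def cloud(c):
    K=np.array(c["mtx"]);k1=float(c["k1"]);T=np.array(c["world_from_camera"])
    v,u=np.mgrid[:480,:640].astype(float)
    p=np.stack([u.ravel(),v.ravel()],1)[:,None]
    n=cv2.undistortPoints(p,K,np.array([k1,0,0,0,0]))[:,0]
    z=np.array(c["range_z"]).ravel()
    P=np.c_[n*z[:,None],z]@T[:3,:3].T+T[:3,3]
    return P.reshape(480,640,3)
def hsv(c): return cv2.cvtColor(np.array(c["color"]),cv2.COLOR_RGB2HSV)
def blue(c): 
    h=hsv(c); return (h[...,0]>108)&(h[...,0]<132)&(h[...,1]>110)
E
python3 - <<'E'
from h import *
for n in("top","side"):
    c=dict(np.load(f"pics/{n}0.npz"));P=cloud(c);m=blue(c).astype(np.uint8)
    N,L,S,C=cv2.connectedComponentsWithStats(m)
    for i in range(1,N):
        if S[i,4]<25: continue
        Q=P[L==i]; zt=np.percentile(Q[:,2],90)
        if zt>.15 : continue
        q=Q[Q[:,2]>zt-.006]
        r=cv2.minAreaRect((q[:,:2]*1000).astype(np.float32))
        print(n,C[i].round(),S[i,4],"ztop",zt.round(4),"top c",q.mean(0).round(4),"mid",np.round((q.min(0)+q.max(0))/2,4),"rect",np.round(r[0],1),np.round(r[1],1),round(r[2],1),len(q))
    # base side top edge + tray
    if n=="top":
        for name,box,zl,zh in(("base",(225,180,260,345),.075,.095),("tray",(395,260,510,355),.009,.018)):
            x0,y0,x1,y1=box;Q=P[y0:y1,x0:x1].reshape(-1,3);q=Q[(Q[:,2]>zl)&(Q[:,2]<zh)]
            r=cv2.minAreaRect((q[:,:2]*1000).astype(np.float32));print(name,len(q),np.round(r[0],1),np.round(r[1],1),round(r[2],1),np.median(q[:,2]))
        x=P[290:300,250:264].reshape(-1,3);print("blade z",np.median(x[:,2]), "bench",np.median(P[400:440,280:330,2]),"lane",np.median(P[300:314,420:480,2]),"scope cols",)
        # base right-side edge line at top: rightmost pixel with z>0.07 per row
        E=[]
        for v in range(185,335,5):
            us=[u for u in range(200,262) if .078<P[v,u,2]<.095]
            if us:E.append(P[v,max(us)])
        E=np.array(E);f=np.polyfit(E[:,0],E[:,1],1);print("edge slope deg",np.degrees(np.arctan(f[0])),f,np.std(E[:,1]-np.polyval(f,E[:,0])),E[[0,-1]].round(3))
E
python3 - <<'E'
import cv2
a=cv2.imread('pics/top0.png')
cv2.imwrite('pics/crop1.png',cv2.hconcat([cv2.resize(a[200:360,225:345],None,fx=3.3,fy=3.3,interpolation=2),cv2.resize(a[230:390,390:510],None,fx=3.3,fy=3.3,interpolation=2)]))
E
```

```text
top [  6. 360.] 148 ztop 0.1127 top c [0.415  0.5516 0.1182] mid [0.4749 0.2654 0.619 ] rect [473.9 264.7] [ 22.8 618.8] 11.5 131
base 2822 [592.2 136.1] [ 37.1 311.5] 89.1 0.0857793382956189
tray 3948 [ 484.  -299.5] [168.4 194.6] 0.3 0.01243467552623434
blade z 0.04884520846851825 bench 0.0005967613462457555 lane 0.003826765766025808 scope cols
edge slope deg -2.271843987936128 [-0.03967195  0.14542575] 0.0003148009322197756 [[0.738 0.116 0.081]
 [0.458 0.127 0.089]]
side [534.  17.] 2337 ztop -0.0779 top c [ 0.0102  1.3173 -0.0583] mid [0.5548 0.5324 0.3925] rect [612.  534.2] [ 196.5 2221.6] 37.1 297
side [334. 210.] 260 ztop 0.0825 top c [0.53   0.0672 0.0812] mid [0.5282 0.0677 0.0814] rect [527.9  67.4] [13.9 37.3] 86.2 115
side [369. 248.] 156 ztop 0.0826 top c [0.6577 0.0548 0.0937] mid [ 0.9216 -0.1705  0.4728] rect [ 924.9 -167.9] [ 16.6 739.3] 50.1 62
side [102. 297.] 123 ztop 0.0471 top c [ 0.4444 -0.3813  0.0458] mid [ 0.4431 -0.3808  0.0469] rect [ 443.2 -380.6] [12.5 18. ] 83.3 54
side [126. 335.] 142 ztop 0.0467 top c [ 0.555  -0.376   0.0563] mid [ 0.8691 -0.3899  0.455 ] rect [ 869.3 -389.7] [ 14.3 668.9] 87.5 73
```

View pics/crop1.png

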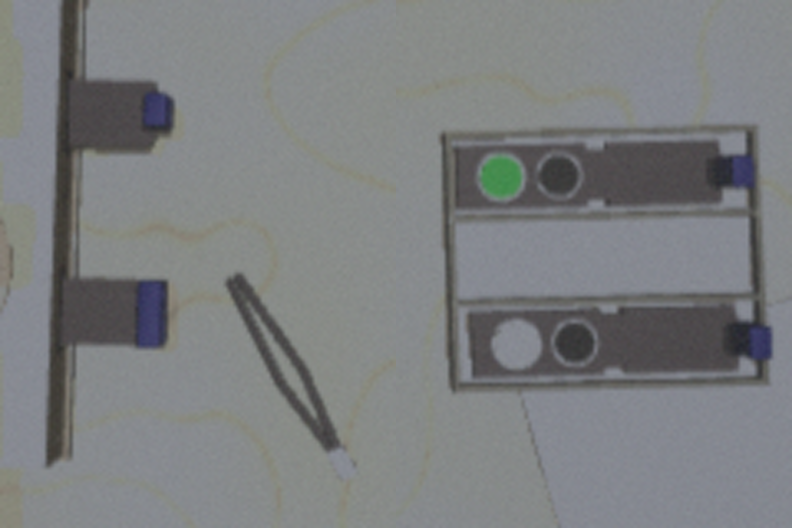

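The crop confirms the broad pull beside the nearer slot (crop x 150, y 312) and the empty middle lane (crop about 605, 255). I'll cross-check the pull and the lane from the top view.

```bash
python3 - <<'E'
from h import *
c=dict(np.load("pics/top0.npz"));P=cloud(c);h=hsv(c);rgb=c["color"].astype(int)
m=((rgb[...,2]-rgb[...,0]>25)&(rgb[...,2]>60)&(rgb[...,2]-rgb[...,1]>18))
print(rgb[295,271],h[295,271],rgb[295,255])
K=c["mtx"];T=c["world_from_camera"]
def plane(uv,z):
    n=cv2.undistortPoints(np.array(uv,float).reshape(-1,1,2),K,np.array([c["k1"],0,0,0,0.]))[:,0]
    d=np.c_[n,np.ones(len(n))]@T[:3,:3].T;return T[:3,3]+d*((z-T[2,3])/d[:,2])[:,None]
for nm,(u0,v0,u1,v1),z in(("broad",(258,278,285,312),.082),("narrow",(258,220,285,246),.082),("g",(480,270,505,295),.045),("f",(480,320,510,348),.045)):
    mm=np.zeros_like(m);mm[v0:v1,u0:u1]=m[v0:v1,u0:u1]
    v,u=np.nonzero(mm);Z=P[v,u,2]
    p=plane(np.c_[u,v],z)*1000;r=cv2.minAreaRect(p[:,:2].astype(np.float32))
    print(nm,len(u),u.mean(),v.mean(),"medz",np.median(Z),"ctr",np.round(r[0],1),np.round(r[1],1),round(r[2],1),p.mean(0).round(1))
# tray outline via rim dark contour corners: use depth cloud z 9-18mm
g=np.abs(P[...,2]-.0125)<.003
# blades of broad: dark pixels on plane z=.048
def dark(box,z,th=105):
    u0,v0,u1,v1=box;s=rgb[v0:v1,u0:u1].max(2)<th
    v,u=np.nonzero(s);p=plane(np.c_[u+u0,v+v0],z)*1000;r=cv2.minAreaRect(p[:,:2].astype(np.float32));print(box,len(u),np.round(r[0],1),np.round(r[1],1),r[2],p.mean(0).round(1))
print(rgb[290,450:452],rgb[305,400:412].max(1),rgb[262:300:2,450].max(1),rgb[310:352:2,450].max(1),rgb[295,248:280].max(1),rgb[275:315,258].max(1))
E
python3 - <<'E'
import cv2
a=cv2.imread('pics/top0.png');b=a[258:358,395:515]
cv2.imwrite('pics/crop2.png',cv2.convertScaleAbs(cv2.resize(b,(720,600),interpolation=cv2.INTER_CUBIC),alpha=1.4))
E
```

```text
[ 63  62 102] [121 100 102] [76 71 73]
broad 133 269.94736842105266 294.62406015037595 medz 0.0827753370890345 ctr [524.2  66.5] [13.5 36.4] 89.3 [524.   67.6  82. ]
narrow 60 271.76666666666665 232.83333333333334 medz 0.08259938685783152 ctr [643.8  62.2] [11.6 17.6] 89.3 [643.1  62.6  82. ]
g 51 494.52941176470586 281.2352941176471 medz 0.045701159585899376 ctr [ 541.6 -376. ] [ 9.9 16.1] 87.6 [ 541.2 -376.1   45. ]
f 64 499.953125 333.359375 medz 0.04587089332542971 ctr [ 438.1 -382.4] [11.8 17.8] 87.5 [ 438.3 -382.4   45. ]
[[106 106 110]
 [103 104 106]] [141 142 143 141 115  71  88 108 134 145 146 146] [141 142 143 129 115 144 133  84  83  82  79  75  79  85 110 145 106 115
 147] [144 145 146 143 143  91 118  82  80  80 109 122 112 124  84  80  82 125
  89 136 147] [ 77  77  77  76  79  79  79  76  74  77  80  78  78  75  80  78  75  72
  61  84 100 101 103 102 100  84  69  76 119 122 131 139] [137 140 139 139 139 137 138 137 130 111  83  77  78  81  82  80  74  77
  77  77  80  75  77  78  74  81  80  82  82 108 135 140 141 140 138 139
 140 140 143 138]
```

View pics/crop2.png

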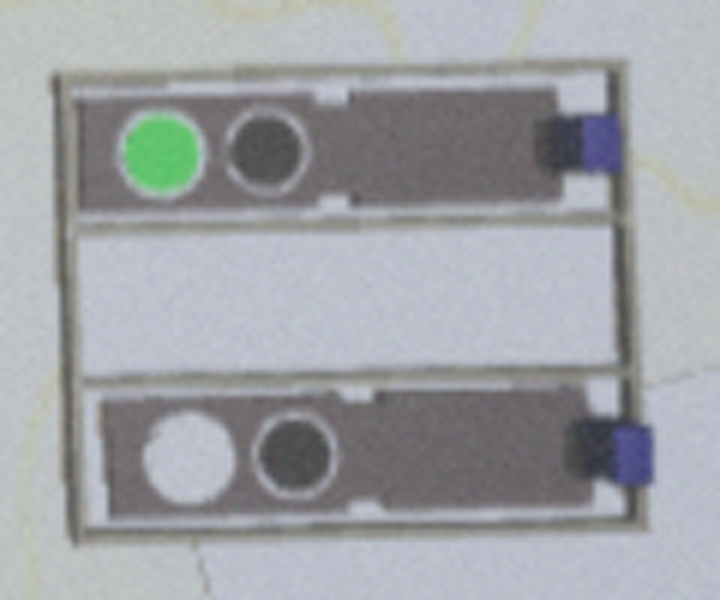

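The crop shows the tray rim corners at about (55,76), (626,62), (648,530) and (76,543), and the lane dividers at y of about 222 and 376.

```bash
python3 - <<'E'
from h import *
c=dict(np.load("pics/top0.npz"));K=c["mtx"];T=c["world_from_camera"]
def plane(uv,z):
    n=cv2.undistortPoints(np.array(uv,float).reshape(-1,1,2),K,np.array([c["k1"],0,0,0,0.]))[:,0]
    d=np.c_[n,np.ones(len(n))]@T[:3,:3].T;z=np.broadcast_to(z,len(n));return T[:3,3]+d*((z-T[2,3])/d[:,2])[:,None]
f=lambda L:np.array(L)/6+np.array([395-.4,258-.4])
cor=plane(f([(55,76),(626,62),(648,530),(76,543)]),[0,.013,.013,0])*1000
print(cor.round(1),cor.mean(0).round(1)); 
d=plane(f([(80,227),(622,218),(632,374),(87,381)]),.013)*1000;print(d.round(1),d.mean(0).round(1))
e=[np.linalg.norm(cor[i]-cor[(i+1)%4]) for i in range(4)];print("sides",np.round(e,1))
P=cloud(c);r=(P[...,2]>.007)&(P[...,2]<.03)
print(np.degrees([np.arctan2(*(cor[0]-cor[1])[:2]),np.arctan2(*(cor[3]-cor[2])[:2]),np.arctan2(*(d[0]-d[1])[:2]),np.arctan2(*(d[3]-d[2])[:2])]))
# same from side
s=dict(np.load("pics/side0.npz"));Q=cloud(s)
q=Q[240:365,80:235].reshape(-1,3);q=q[(np.abs(q[:,2]-.0125)<.004)]
rr=cv2.minAreaRect((q[:,:2]*1000).astype(np.float32));print("side",len(q),rr)
q=P[255:360,398:512].reshape(-1,3);
for lo in(.008,.010):
  w=q[(q[:,2]>lo)&(q[:,2]<.0165)]*1000;print("top",len(w),cv2.minAreaRect(w[:,:2].astype(np.float32)),np.percentile(w,[1,99],axis=0).round(1))
E
python3 - <<'E'
import cv2
a=cv2.imread('pics/side0.png');b=a[240:365,80:235]
cv2.imwrite('pics/crop3.png',cv2.convertScaleAbs(cv2.resize(b,None,fx=4.8,fy=4.8,interpolation=cv2.INTER_CUBIC),alpha=1.6))
E
```

```text
[[ 567.2 -203.     0. ]
 [ 568.  -396.3   13. ]
 [ 409.8 -396.8   13. ]
 [ 407.3 -205.3    0. ]] [ 488.1 -300.3    6.5]
[[ 515.4 -208.    13. ]
 [ 515.  -392.6   13. ]
 [ 462.2 -393.7   13. ]
 [ 463.3 -208.8   13. ]] [ 489.  -300.8   13. ]
sides [193.7 158.3 192.  159.9]
[-0.2436325  -0.7333737   0.1272588   0.32529078]
side 4746 ((491.2268981933594, -298.4038391113281), (165.4414520263672, 194.45457458496094), 0.2511182725429535)
top 4078 ((495.4964599609375, -308.7796325683594), (219.6119384765625, 196.25204467773438), 87.21446228027344) [[ 409.2 -395.4    8.2]
 [ 567.2 -203.1   16.2]]
top 3461 ((488.2030029296875, -308.49456787109375), (160.0404815673828, 212.65589904785156), 0.32667800784111023) [[ 409.  -395.5   10.1]
 [ 567.3 -203.1   16.2]]
```

View pics/crop3.png

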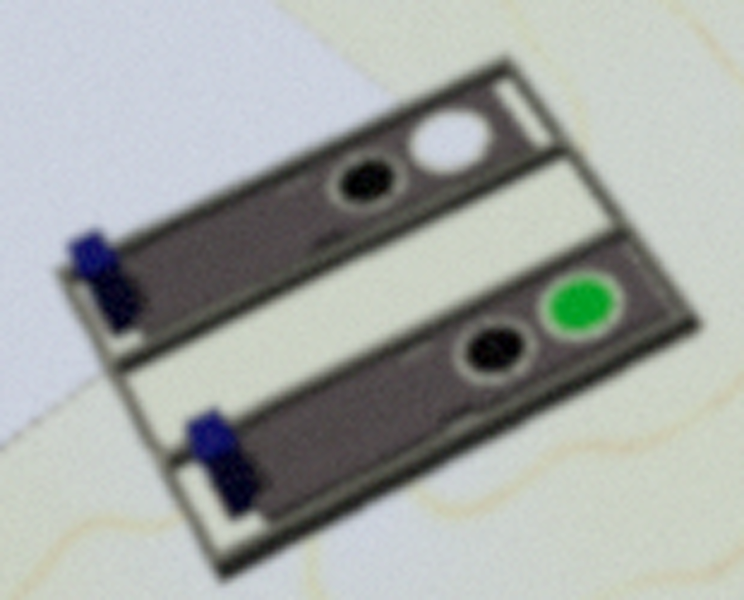

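The side crop agrees: the middle lane is empty and its ends are clear. Before approaching I'll check whether the gripper body (190 long) would reach the microscope head.

Run:
```python
from h import *
for n in("top","side"):
    P=cloud(dict(np.load(f"pics/{n}0.npz"))).reshape(-1,3)
    for y0,y1 in((0.0,.12),(.12,.14),(.14,.15),(.15,.16),(.16,.17),(.17,.18),(.18,.22)):
        q=P[(P[:,0]>.44)&(P[:,0]<.61)&(P[:,1]>y0)&(P[:,1]<y1)&(P[:,2]>.105)]
        if len(q):print(n,y0,len(q),"x",q[:,0].min().round(3),q[:,0].max().round(3),"z",np.percentile(q[:,2],[0,5,50,100]).round(3))
from cell import env
print(env.get_obs()["tool_pos"],env.get_obs()["tool_rot"])
```

```text
top 0.12 73 x 0.566 0.598 z [0.294 0.299 0.316 0.332]
top 0.14 282 x 0.554 0.599 z [0.292 0.305 0.331 0.341]
top 0.15 494 x 0.453 0.61 z [0.292 0.318 0.335 0.375]
top 0.16 1335 x 0.44 0.61 z [0.252 0.301 0.343 0.401]
top 0.17 1016 x 0.44 0.61 z [0.106 0.342 0.353 0.413]
top 0.18 3422 x 0.44 0.61 z [0.106 0.344 0.35  0.416]
side 0.12 7 x 0.584 0.601 z [0.298 0.301 0.31  0.33 ]
side 0.14 450 x 0.555 0.604 z [0.288 0.296 0.317 0.338]
side 0.15 218 x 0.469 0.61 z [0.293 0.305 0.333 0.375]
side 0.16 1515 x 0.442 0.61 z [0.241 0.292 0.337 0.403]
side 0.17 1038 x 0.44 0.61 z [0.218 0.231 0.345 0.412]
side 0.18 1918 x 0.44 0.61 z [0.216 0.239 0.354 0.417]
[0.17877484 0.62437996 0.20666017] [-1.79901118e+02  5.90250881e-03  1.64027934e+02]
```

Run:
```python
from h import *
Ps=[]
for n in("top","side"):
    c=dict(np.load(f"pics/{n}0.npz"));P=cloud(c).reshape(-1,3);Ps.append(P[c["range_z"].ravel()>0])
P=np.vstack(Ps);r=np.hypot(P[:,0],P[:,1]);a=np.degrees(np.arctan2(P[:,1],P[:,0]))
for lo in range(-10,80,6):
    s=(a>lo)&(a<lo+6)&(r<.8)&(r>.22)
    out=[]
    for z0,z1 in((.03,.1),(.1,.2),(.2,.3),(.3,.4),(.4,.6)):
        k=s&(P[:,2]>z0)&(P[:,2]<z1);out.append(f"{np.percentile(r[k],1):.3f}" if k.sum()>15 else "  -  ")
    print(lo,out)
```

```text
-10 ['0.752', '  -  ', '  -  ', '  -  ', '  -  ']
-4 ['0.760', '0.774', '  -  ', '  -  ', '  -  ']
2 ['0.510', '  -  ', '  -  ', '  -  ', '  -  ']
8 ['0.519', '0.700', '0.609', '0.589', '0.698']
14 ['0.461', '0.559', '0.526', '0.490', '0.703']
20 ['0.463', '0.549', '0.692', '0.469', '0.438']
26 ['0.482', '  -  ', '  -  ', '0.484', '0.449']
32 ['0.513', '  -  ', '  -  ', '  -  ', '0.473']
38 ['  -  ', '  -  ', '  -  ', '  -  ', '  -  ']
44 ['0.637', '0.670', '  -  ', '  -  ', '  -  ']
50 ['0.605', '0.629', '  -  ', '  -  ', '  -  ']
56 ['0.630', '0.663', '  -  ', '  -  ', '  -  ']
62 ['  -  ', '  -  ', '  -  ', '  -  ', '  -  ']
68 ['  -  ', '  -  ', '  -  ', '  -  ', '  -  ']
74 ['  -  ', '  -  ', '  -  ', '  -  ', '  -  ']
```

The head and eyepieces reach 0.43 m, so I'll go over the top at TCP height of about 0.49. First I'll rise and turn the yaw towards 177.7°.

```bash
python3 -m jog '[[1,0,0,-1,-0.152],[1,0,0,-1,-0.152],[1,0,0,-1,0],[1,0,0,-1,0],[1,0,0,-1,0],[1,0,0,-1,0],[1,0,0,-1,0],[1,0,0,-1,0],[1,0,0,-1,0],[1,0,0,-1,0],[1,0,0,-1,0],[1,0,0,-1,0]]'
```

```text
time_s: 1.1
tool_pos: [0.1789, 0.6247, 0.4481]
tool_rot: [-179.9, -0.0, 177.7]
force: [-0.2, 0.4, -0.0]
grip_width: 0.0871
grasp_force: 0.0
```

```bash
python3 -m jog '[[1,-0.9,-0.6,-1,0],[1,-0.9,-1,-1,0],[1,-0.9,-1,0,0],[1,-0.9,-1,0,0],[1,-0.9,-1,0,0],[1,-0.9,-1,0,0],[1,-0.9,-1,0,0],[1,-0.9,-1,0,0],[1,-0.9,-1,0,0],[1,-0.9,-1,0,0],[1,-0.9,-1,0,0],[1,-0.9,-1,0,0]]'
```

```text
time_s: 2.1
tool_pos: [0.3861, 0.3832, 0.4873]
tool_rot: [-180.0, -0.0, 177.7]
force: [0.3, 0.1, 0.0]
grip_width: 0.0869
grasp_force: 0.0
```

```bash
python3 -m jog '[[0.5,-0.9,-1,0,0],[0.5,-0.9,-1,0,0],[0.5,-0.9,-1,0,0],[0.5,-0.9,-1,0,0],[0.5,-0.9,-1,0,0],[0.5,-0.9,-1,0,0],[0.5,-0.9,-1,0,0],[0.5,-0.5,-1,0,0],[0.5,0,-1,0,0],[0.5,0,-1,0,0],[0.5,0,-1,0,0],[0.5,0,-1,0,0]]'
```

```text
time_s: 3.1
tool_pos: [0.5116, 0.1382, 0.4872]
tool_rot: [-180.0, -0.0, 177.7]
force: [0.6, -0.2, 1.0]
grip_width: 0.0437
grasp_force: 0.0
```

```bash
python3 -m jog '[[0.5,-0.1,-1,0,0],[0.5,-0.1,-1,0,0],[0.5,-0.1,-1,0,0],[0.5,-0.1,-1,0,0],[0.5,-0.1,-1,0,0],[0.5,-0.1,-1,0,0],[0.5,-0.1,-1,0,0],[0.5,0,-1,0,0],[0.5,0,-0.5,1,0],[0.5,0,0,1,0],[0.5,0,0,1,0],[0.5,0,0,1,0]]'
```

```text
time_s: 4.1
tool_pos: [0.5187, -0.0316, 0.4064]
tool_rot: [180.0, -0.0, 177.7]
force: [-0.4, 0.8, -0.4]
grip_width: 0.0432
grasp_force: 0.0
```

```bash
python3 -m jog '[[0.5,0,0,1,0],[0.5,0,0,1,0],[0.5,0,0,1,0],[0.5,0,0,1,0],[0.5,0,0,1,0],[0.5,0,0,1,0],[0.5,0,0,1,0],[0.5,0,0,1,0],[0.5,0,0,1,0],[0.5,0,0,1,0],[0.5,0,0,1,0],[0.5,0,0,1,0]]'
```

```text
time_s: 5.1
tool_pos: [0.5185, -0.0312, 0.1664]
tool_rot: [180.0, -0.0, 177.7]
force: [-0.5, 0.2, 0.1]
grip_width: 0.0436
grasp_force: 0.0
```

```bash
python3 -m jog '[[0.5,0,0,1,0],[0.5,0,0,1,0],[0.5,0,0,0.8,0],[0.5,0,1,0,0],[0.5,0,1,0,0],[0.5,0,1,0,0],[0.5,0,1,0,0],[0.5,0.1,0.9,0,0],[0.5,0,0,0,0],[0.5,0,0,0,0]]'
python3 - <<'E'
from cell import read_camera
import cv2
c=read_camera("side");a=c["color"][:,:,::-1]
cv2.imwrite('pics/s1.png',cv2.convertScaleAbs(cv2.resize(a[120:300,240:460],None,fx=3.3,fy=3.3,interpolation=2),alpha=1.5))
E
```

```text
time_s: 5.93
tool_pos: [0.5204, 0.0675, 0.1113]
tool_rot: [-180.0, -0.0, 177.9]
force: [0.2, -1.0, 0.5]
grip_width: 0.0437
grasp_force: 0.0
```

View pics/s1.png

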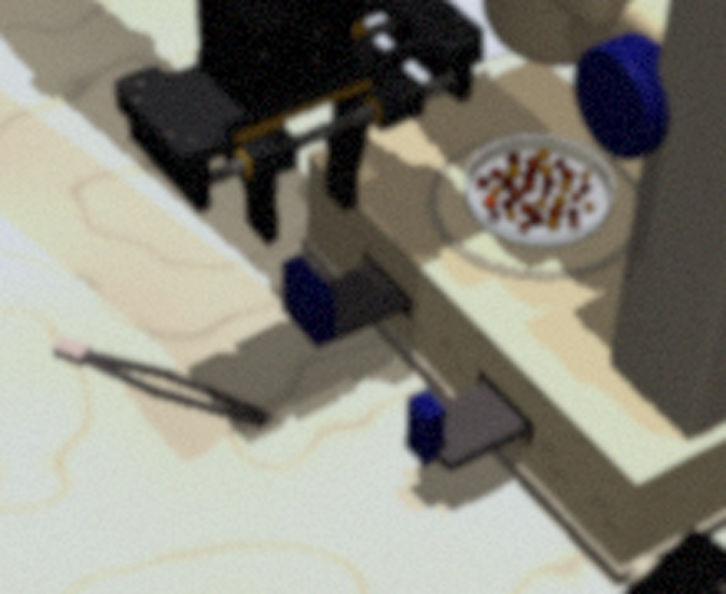

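The fingers straddle the broad pull: fingertips at (265,235) and (345,200), pull below at (310,300). The body is clear of the knob. I'll descend and close.

```bash
python3 -m jog '[[0.5,-0.15,0,0.8,0],[0.5,0,0,0.8,0],[0.5,0,0,0.37,0],[0.5,0,0,0,0],[0.15,0,0,0,0],[0,0,0,0,0],[0,0,0,0,0],[0,0,0,0,0],[0,0,0,0,0],[0,0,0,0,0]]' 40
```

```text
time_s: 6.82
tool_pos: [0.5241, 0.0668, 0.0727]
tool_rot: [180.0, 0.0, 177.7]
force: [-0.6, -0.3, 0.5]
grip_width: 0.0117
grasp_force: 0.0
```

```bash
python3 -m jog '[[0,0,0,0,0],[0,0,0,0,0]]' 40
python3 - <<'E'
from cell import read_camera,env
import cv2
print(env.get_obs()["grip_width"],env.get_obs()["grasp_force"])
c=read_camera("side");a=c["color"][:,:,::-1]
cv2.imwrite('pics/s2.png',cv2.convertScaleAbs(cv2.resize(a[150:270,290:420],None,fx=4.8,fy=4.8,interpolation=2),alpha=1.7))
E
```

```text
time_s: 6.98
tool_pos: [0.5239, 0.0667, 0.0723]
tool_rot: [180.0, 0.0, 177.7]
force: [0.1, 0.3, 0.5]
grip_width: 0.002
grasp_force: 0.0
0.0020000849147562305 0.0
```

View pics/s2.png

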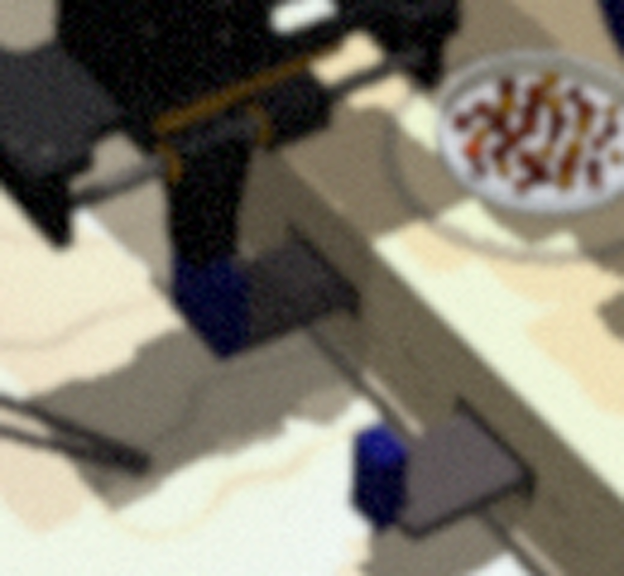

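The fingers shut on nothing. In the picture they seem to end behind or above the pull (at (210,262)). I'll measure finger and pull positions from both depth views.

Run:
```python
from h import *
from cell import read_camera,env
for n in("side","top"):
    c=read_camera(n);np.savez(f"pics/{n}2.npz",**c);P=cloud(c);rgb=c["color"].astype(int)
    bl=(rgb[...,2]-rgb[...,0]>18)&(rgb[...,2]-rgb[...,1]>15)
    box=(np.abs(P[...,0]-.525)<.06)&(np.abs(P[...,1]-.067)<.03)&(P[...,2]>.03)&(P[...,2]<.2)
    q=P[bl&box];print(n,"blue",len(q),np.percentile(q,[2,50,98],axis=0).round(4).tolist() if len(q) else"")
    dk=box&(rgb.max(2)<45)&~bl
    for z0 in(.045,.055,.065,.075,.085,.095,.105,.115):
        k=dk&(P[...,2]>z0)&(P[...,2]<=z0+.01);
        if k.sum()>2:q=P[k];vu=np.argwhere(k).mean(0).round();print(n,z0,len(q),"min",q.min(0).round(3),"max",q.max(0).round(3),vu)
```

```text
side blue 92 [[0.5141, 0.0603, 0.0517], [0.5374, 0.063, 0.0736], [0.5464, 0.0718, 0.0837]]
side 0.045 112 min [0.51  0.061 0.045] max [0.549 0.096 0.055] [217. 340.]
side 0.055 44 min [0.509 0.06  0.056] max [0.548 0.075 0.065] [215. 334.]
side 0.065 29 min [0.511 0.06  0.065] max [0.547 0.075 0.075] [211. 334.]
side 0.075 32 min [0.512 0.06  0.075] max [0.548 0.075 0.085] [208. 335.]
side 0.085 39 min [0.518 0.055 0.085] max [0.538 0.077 0.095] [203. 333.]
side 0.095 58 min [0.513 0.055 0.095] max [0.539 0.076 0.104] [199. 332.]
side 0.105 52 min [0.514 0.055 0.105] max [0.54  0.076 0.115] [195. 333.]
side 0.115 53 min [0.517 0.053 0.115] max [0.539 0.077 0.125] [192. 333.]
top blue 0
```

Above z = 0.085 the fingers stand right over the pull, so the tips must be above its top even though the reported TCP would put them at 0.055. I'll raise and measure the true tip height.

```bash
python3 -m jog '[[0,0,0,-1,0],[0,0,0,-1,0],[0,0,0,0,0],[0,0,0,0,0]]' 40
python3 - <<'E'
from h import *
from cell import read_camera,env
o=env.get_obs();print(o["tool_pos"],o["tool_rot"],o["qpos"].round(2) if hasattr(o["qpos"],'round') else o["qpos"])
c=read_camera("side");np.savez("pics/side3.npz",**c);P=cloud(c)
a=c["color"][:,:,::-1]
cv2.imwrite('pics/s3.png',cv2.convertScaleAbs(cv2.resize(a[150:270,290:420],None,fx=4.8,fy=4.8,interpolation=2),alpha=1.7))
box=(np.abs(P[...,0]-.525)<.06)&(np.abs(P[...,1]-.067)<.035)
for z0 in np.arange(.04,.2,.008):
    k=box&(P[...,2]>z0)&(P[...,2]<=z0+.008)
    if k.sum()>2:q=P[k];print(z0.round(3),len(q),"min",q.min(0).round(3),"max",q.max(0).round(3))
E
```

```text
time_s: 7.47
tool_pos: [0.5248, 0.0669, 0.1133]
tool_rot: [179.9, 0.1, 177.7]
force: [0.3, -0.6, -0.1]
grip_width: 0.0004
grasp_force: 0.0
[0.52481333 0.06689796 0.11333148] [1.79943859e+02 1.41807414e-01 1.77709783e+02] [-28.84   7.53  20.19 107.95  -2.9   64.85  80.13]
0.04 113 min [0.507 0.06  0.041] max [0.549 0.102 0.048]
0.048 98 min [0.507 0.06  0.048] max [0.549 0.102 0.056]
0.056 48 min [0.506 0.06  0.056] max [0.547 0.075 0.064]
0.064 46 min [0.506 0.06  0.064] max [0.549 0.074 0.072]
0.072 65 min [0.506 0.06  0.072] max [0.548 0.076 0.08 ]
0.08 96 min [0.507 0.06  0.08 ] max [0.546 0.075 0.085]
0.128 45 min [0.515 0.056 0.128] max [0.538 0.076 0.136]
0.136 52 min [0.514 0.055 0.136] max [0.539 0.075 0.144]
0.144 42 min [0.515 0.056 0.144] max [0.539 0.075 0.152]
0.152 51 min [0.514 0.054 0.152] max [0.539 0.078 0.16 ]
0.16 51 min [0.518 0.053 0.16 ] max [0.539 0.078 0.168]
0.168 46 min [0.518 0.051 0.168] max [0.539 0.081 0.175]
0.176 7 min [0.537 0.051 0.176] max [0.539 0.081 0.184]
0.192 6 min [0.515 0.037 0.194] max [0.529 0.038 0.197]
```

View pics/s3.png

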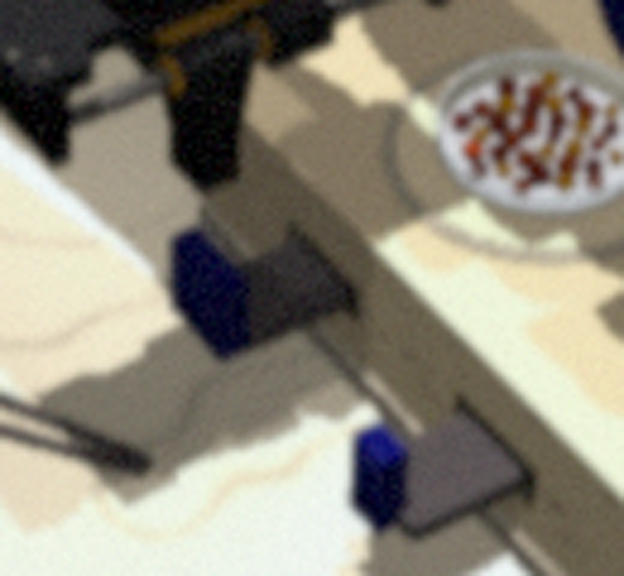

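The side view shows the fingertips at z ≈ 0.127, well above the pull, while the TCP reads 0.113. The reported height is therefore about 30 mm low, and x and y agree. I'll use camera-referenced heights: tips at 0.055 corresponds to a reported z of about 0.042.

```bash
python3 -m jog '[[0.5,0,0,0,0],[0.5,0,0,0,0],[0.5,0,0,0,0],[0.5,0,0,0,0],[0.5,0,0,0,0],[0.5,0,0,0.8,0],[0.5,0,0,0.8,0],[0.5,0,0,0.8,0],[0.5,0,0,0.8,0],[0.5,0,0,0.35,0],[0.5,0,0,0,0]]' 40
```

```text
time_s: 8.43
tool_pos: [0.5223, 0.0664, 0.0395]
tool_rot: [-179.9, -0.2, 177.7]
force: [-0.9, -0.2, 0.4]
grip_width: 0.0435
grasp_force: 0.0
```

```bash
python3 -m jog '[[0,0,0,0,0],[0,0,0,0,0],[0,0,0,0,0],[0,0,0,0,0],[0,0,0,0,0],[0,0,0,0,0]]' 40
```

```text
time_s: 8.93
tool_pos: [0.5243, 0.0676, 0.0418]
tool_rot: [179.9, 0.1, 177.7]
force: [-0.0, 1.9, -0.6]
grip_width: 0.0138
grasp_force: 40.0
```

Gripped at 13.8 mm with 40 N. Next is the straight pull along tool −y.

```bash
python3 -m jog '[[0,0,-0.2,0,0],[0,0,-0.2,0,0],[0,0,-0.2,0,0],[0,0,-0.3,0,0],[0,0,-0.3,0,0],[0,0,-0.3,0,0]]' 45
```

```text
time_s: 9.43
tool_pos: [0.523, 0.0389, 0.0415]
tool_rot: [179.8, 0.1, 177.8]
force: [0.8, 5.3, 0.3]
grip_width: 0.0138
grasp_force: 45.0
```

```bash
python3 -m jog '[[0,0,-0.5,0,0],[0,0,-0.5,0,0],[0,0,-0.5,0,0],[0,0,-0.5,0,0],[0,0,-0.5,0,0],[0,0,-0.5,0,0],[0,0,-0.5,0,0],[0,0,-0.5,0,0],[0,0,-0.5,0,0],[0,0,-0.5,0,0],[0,0,-0.5,0,0],[0,0,0,0,0]]' 60
```

```text
time_s: 10.43
tool_pos: [0.5178, -0.0765, 0.0412]
tool_rot: [-179.9, -0.0, 177.5]
force: [-0.2, -0.7, -1.2]
grip_width: 0.0137
grasp_force: 60.0
```

The slider is free after 144 mm of travel, with about 1.2 N of weight on the wrist. I'll lift, square up and carry it to the tray.

```bash
python3 -m jog '[[0,0,-0.3,-0.5,0],[0,0,-0.3,-0.5,-0.05],[0,0.2,-0.6,-0.5,0],[0,0.2,-0.8,0,0],[0,0.2,-0.8,0,0],[0,0.2,-0.8,0,0],[0,0.2,-0.8,0,0],[0,0.2,-0.8,0,0],[0,0.2,-0.8,0,0],[0,0,-0.8,0,0],[0,0,-0.8,0,0],[0,0,-0.8,0,0]]' 60
```

```text
time_s: 11.43
tool_pos: [0.4895, -0.2424, 0.0723]
tool_rot: [180.0, 0.1, 179.9]
force: [0.3, 0.1, -0.4]
grip_width: 0.0141
grasp_force: 60.0
```

```bash
python3 -m jog '[[0,0,-0.8,0,0],[0,0,-0.8,0,0],[0,0,-0.8,0,0],[0,0,-0.8,0,0],[0,0,-0.8,0,0],[0,0,-0.8,0,0],[0,0,-0.8,0,0],[0,0,-0.5,0,0],[0,0,-0.3,0,0],[0,0,0,0,0],[0,0,0,0,0]]' 60
python3 - <<'E'
from h import *
from cell import read_camera,env
for n in("top","side"):
    c=read_camera(n);np.savez(f"pics/{n}4.npz",**c);a=c["color"][:,:,::-1]
    if n=="side":cv2.imwrite('pics/s4.png',cv2.convertScaleAbs(cv2.resize(a[180:370,60:280],None,fx=3.1,fy=3.1,interpolation=2),alpha=1.6))
E
```

```text
time_s: 12.35
tool_pos: [0.4896, -0.3687, 0.0713]
tool_rot: [180.0, 0.0, 179.9]
force: [0.2, 0.6, -0.6]
grip_width: 0.0134
grasp_force: 60.0
```

View pics/s4.png

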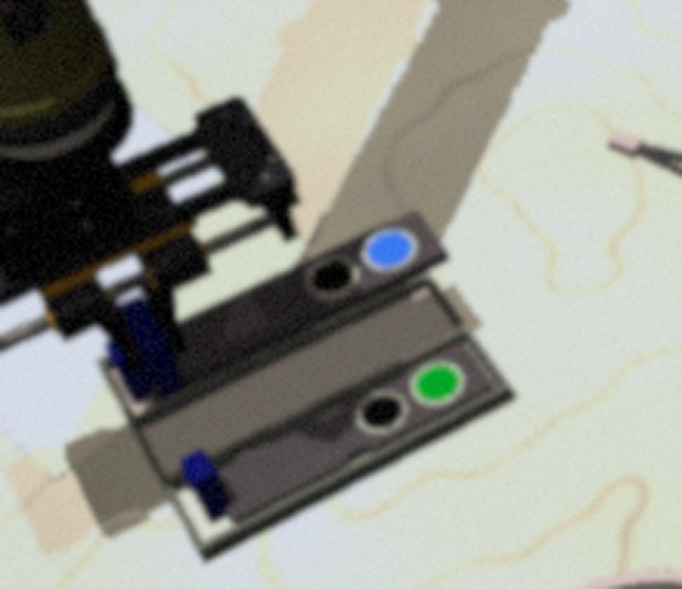

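The slider is held level over the tray (blue filter at (388,250), grip at (145,345)), seen displaced because it is raised. I'll measure the blade's pose.

Run:
```python
from h import *
for n in("side","top"):
    c=dict(np.load(f"pics/{n}4.npz"));P=cloud(c)
    q=P[(np.abs(P[...,0]-.49)<.06)&(P[...,1]>-.36)&(P[...,1]<-.17)&(P[...,2]>.05)&(P[...,2]<.09)]
    if len(q)<20: print(n,len(q));continue
    z=np.median(q[:,2]); q=q[np.abs(q[:,2]-z)<.006]
    f=np.polyfit(q[:,1],q[:,2],1)
    L=[]
    for y in np.arange(-.34,-.21,.01):
        s=q[np.abs(q[:,1]-y)<.005]
        if len(s)>5:L.append((y,s[:,0].min(),s[:,0].max()))
    L=np.array(L);e=(L[:,1]+L[:,2])/2;g=np.polyfit(L[:,0],e,1)
    print(n,len(q),"ztop",z.round(4),"pitch deg",np.degrees(f[0]).round(2),"ymax",np.percentile(q[:,1],99.5).round(4),"x mid at -.29",np.polyval(g,-.29).round(4),"yaw-slope deg",np.degrees(g[0]).round(2),"width",(L[:,2]-L[:,1]).mean().round(4))
```

```text
side 1702 ztop 0.0773 pitch deg 0.1 ymax -0.2025 x mid at -.29 0.4919 yaw-slope deg -0.32 width 0.0426
top 1210 ztop 0.0782 pitch deg 0.06 ymax -0.2032 x mid at -.29 0.4873 yaw-slope deg 1.52 width 0.0372
```

Level (pitch about 0.1°), underside at about 0.070, laterally centred; it needs 10 mm more in −y. I'll lower most of the way, then creep.

```bash
python3 -m jog '[[0,0,-0.5,0,0],[0,0,0,0.6,0],[0,0,0,0.6,0],[0,0,0,0.6,0],[0,0,0,0.6,0],[0,0,0,0.3,0],[0,0,0,0.2,0],[0,0,0,0,0],[0,0,0,0,0]]' 60
python3 - <<'E'
from h import *
from cell import read_camera
for n in("side","top"):
    c=read_camera(n);P=cloud(c)
    q=P[(np.abs(P[...,0]-.49)<.03)&(P[...,1]>-.35)&(P[...,1]<-.19)&(P[...,2]>.0165)&(P[...,2]<.03)]
    if len(q)<20: print(n,len(q));continue
    f=np.polyfit(q[:,1],q[:,2],1)
    s=q[(q[:,1]<-.23)&(q[:,1]>-.32)]
    print(n,len(q),"ztop",np.median(q[:,2]).round(4),"pitch",np.degrees(f[0]).round(2),"ymax",np.percentile(q[:,1],99.5).round(4),"x",np.percentile(s[:,0],[1,99]).round(4))
E
```

```text
time_s: 13.2
tool_pos: [0.4896, -0.3792, 0.0132]
tool_rot: [-180.0, -0.0, 180.0]
force: [-0.0, 0.3, -0.7]
grip_width: 0.0136
grasp_force: 60.0
side 1322 ztop 0.0196 pitch -0.31 ymax -0.2135 x [0.4706 0.5125]
top 958 ztop 0.0204 pitch 0.01 ymax -0.2067 x [0.4687 0.5132]
```

```bash
python3 -m jog '[[0,0,0,0.1,0],[0,0,0,0.1,0],[0,0,0,0.1,0],[0,0,0,0.1,0],[0,0,0,0,0],[0,0,0,0,0]]' 60
```

```text
time_s: 13.8
tool_pos: [0.4895, -0.3791, 0.0051]
tool_rot: [180.0, -0.0, 180.0]
force: [-0.2, -0.1, -0.5]
grip_width: 0.0135
grasp_force: 60.0
```

```bash
python3 -m jog '[[0,0,0,0.05,0],[0,0,0,0,0],[0,0,0,0,0]]' 60
```

```text
time_s: 14.05
tool_pos: [0.4895, -0.3792, 0.0051]
tool_rot: [180.0, 0.0, 180.0]
force: [-1.5, 0.9, 5.0]
grip_width: 0.0137
grasp_force: 60.0
```

Contact at 5 N, at the expected height. I'll check the blade height before releasing.

```bash
cat > chk.py <<'E'
from h import *
from cell import read_camera
for n in("side","top"):
    c=read_camera(n);P=cloud(c);rgb=c["color"].astype(int)
    d=(rgb.max(2)<95)
    q=P[d&(np.abs(P[...,0]-.49)<.022)&(P[...,1]>-.34)&(P[...,1]<-.205)&(P[...,2]<.03)]
    f=np.polyfit(q[:,1],q[:,2],1);g=np.polyfit(q[:,0],q[:,2],1)
    print(n,len(q),"ztop",np.median(q[:,2]).round(4),"pitch,roll",np.degrees([f[0],g[0]]).round(2))
    if n=="side":cv2.imwrite('pics/s5.png',cv2.convertScaleAbs(cv2.resize(c["color"][180:370,60:280,::-1],None,fx=3.1,fy=3.1,interpolation=2),alpha=1.6))
    np.savez(f"pics/{n}5.npz",**c)
E
python3 chk.py
```

```text
side 1120 ztop 0.0116 pitch,roll [-0.64 -0.26]
top 777 ztop 0.0118 pitch,roll [ 1.14 -2.19]
```

View pics/s5.png

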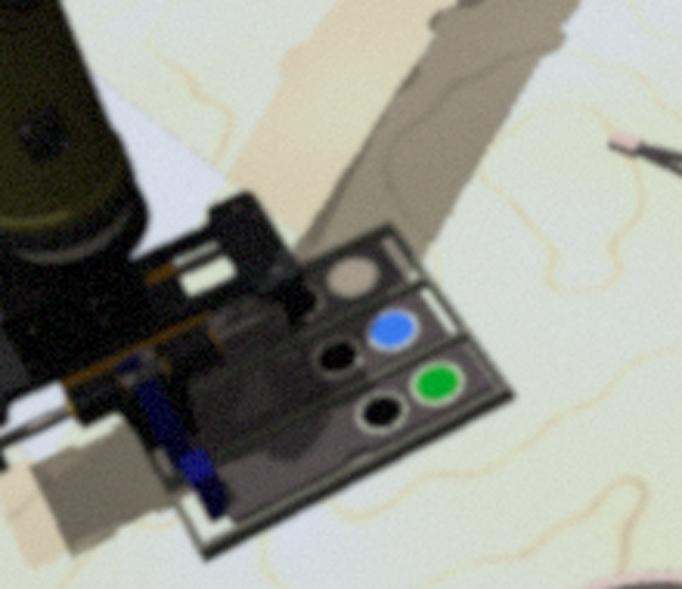

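The slider lies in the middle lane: blue filter at (392,330), between the dividers, top at 11.7 mm against 11 expected. I'll release and rise straight up.

```bash
python3 -m jog '[[0.2,0,0,0,0],[0.4,0,0,0,0],[0.4,0,0,0,0],[0.4,0,0,0,0],[0.4,0,0,-0.3,0],[0.4,0,0,-0.6,0],[0.4,0,0,-1,0],[0.4,0,0,-1,0],[0.4,0,0,-1,0],[0.4,0,0,-1,0],[0.4,0,0,-1,0],[0.4,0,0,-1,0]]' 10
```

```text
time_s: 15.15
tool_pos: [0.4896, -0.3795, 0.1446]
tool_rot: [-180.0, 0.1, 179.9]
force: [1.6, -0.4, -0.3]
grip_width: 0.0347
grasp_force: 0.0
```

```bash
python3 -m jog '[[0.4,0,0,-1,0],[0.4,0,0,-1,0],[0.4,0,-1,-1,0],[0.4,0,-1,-1,0],[0.4,0,-1,-1,0],[0.4,0,-1,0,0],[0.4,0,-1,0,0],[0.4,0,-1,0,0],[0.4,0,0,0,0],[0.4,0,0,0,0]]'
python3 chk.py
python3 - <<'E'
from h import *
s=dict(np.load("pics/side5.npz"));t=dict(np.load("pics/top5.npz"))
a=cv2.resize(s["color"][:,:,::-1],(400,300),interpolation=cv2.INTER_AREA);b=t["color"][170:370,220:520,::-1]
a=cv2.resize(s["color"][150:370,60:460,::-1],(780,429)[:2]);b=cv2.resize(b,(240,160))
cv2.imwrite("pics/fin.png",cv2.convertScaleAbs(cv2.vconcat([a,cv2.copyMakeBorder(b,0,0,0,540,0)]),alpha=1.5))
E
```

```text
time_s: 15.98
tool_pos: [0.4884, -0.5004, 0.2429]
tool_rot: [-180.0, -0.0, 179.8]
force: [-0.4, 0.9, -0.4]
grip_width: 0.035
grasp_force: 0.0
side 1126 ztop 0.0114 pitch,roll [-0.77 -0.16]
top 906 ztop 0.0117 pitch,roll [-0.21  0.8 ]
```

View pics/fin.png

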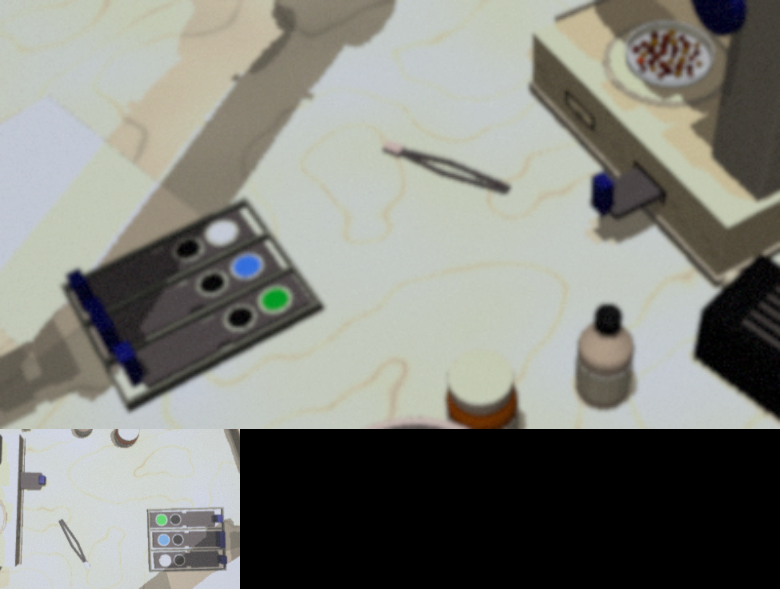

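The slider lies flat in the middle lane (blue filter at (246,266)). The narrow slider is still home, the forceps and spares are unmoved, and the robot is clear.

```bash
python3 -c "
from cell import env
print(env.sign_off())"
```

```text
the job is handed in; nothing more can be done
None
```

The broad-pull slider is out of the microscope and lying flat in the tray's middle lane, finger pull up; the look-alike is still home, nothing else looks moved in the pictures, and I handed the job in at about 16 s (no verdict came back).

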